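# Dock a battery pack in the charging cradle

### The arm

A 7-joint arm with a two-finger parallel gripper is mounted at the origin on a cart in front of the work surface, level with it; the furniture and walls round the work are solid. World frame = base frame: x ahead of the robot, y to its left, z up, the work surface at z = 0. Lengths are in mm, angles in rad, forces in N, time in s.
With the tool pointing down it reaches from about 350 to 900 mm from the base axis. Payload 8.1 kg.
Tool frame: the origin (TCP) lies midway between the tips of the shut fingers; the grasp point (between the pads) lies 19 mm behind it; z points along the fingers, y is the line along which they close (so a half turn about z gives the same grasp; the last joint's range is limited). The gripper opens to 85 mm and grips with 20 to 120 N. Pads are 22 mm wide; open, the fingers measure 114 mm over their backs; the gripper's body (76 mm by 85 mm) begins 54 mm behind the grasp point. The pads swing forward as they close: fully open they stand 13 mm farther back than shut.
Start: joints at [1.154, 0.434, 0.025, 1.573, -0.012, 1.134, -0.075], TCP at [192.898, -594.501, 231.323] pointing down, gripper open.
Joint ranges: [-2.62, 2.62], [-0.44, 2.09], [-1.27, 1.32], [0.08, 2.57], [-1.32, 4.46], [0.12, 2], [-2.74, 2.74]. Speed limits (rad/s): [2.22, 2.22, 3.01, 3.01, 3.14, 3.14, 3.14].

### API

Orientations are given as a unit quaternion [x, y, z, w].
In Python, from plant import robot, snapshot, boxes_of, silhouettes gives the robot as it stands.
- The arm moves only by the shell command python3 -m jog 'ROWS'. ROWS is text: rows parted by semicolons, each of 7 numbers parted by spaces: the shift along the world's x, y, z as a fraction of full scale, then the turn, a rotation vector about the world's x, y, z as a fraction of full scale, then the opening in per cent of the stroke, from 0 (shut) to 100 (fully open). In form: x y z wx wy wz grip; .... A call has 1 to 5 rows; each row shifts and turns the commanded pose from where the row before left it; what a row does not reach is not made up. Full scale, the value 1, is 2 cm for a shift and 4 degrees for a turn. A row lasts 1/12 s, in which the tool goes at most 41.7 mm and 7.16 degrees, less where a joint would pass 70% of its speed; a pose out of reach is approached as far as the arm can. A call with a number of a shift or a turn outside -1 to 1 is refused whole. A call with a gripper value outside its range is refused whole. The fingers move at their own pace and stop on an object; the grip force is fixed at half the most. Time passes only in rows, so rows that do not move let the fingers close. It gives the time, the measured TCP pose, the force, the opening and the grip force at its end, in the units of the state.
- robot.sense(): the state, without advancing time (a new reading comes with each control period).
- snapshot(name): name is "scene" or "top" or "wrist"; returns a dict with "color" (384x512x3 uint8, blue, green, red), "intrinsics" (3x3 intrinsics, pixels), "world_to_cam" (4x4, takes a point from world to camera coordinates); the wrist camera has in their place "T_tool_cam" (4x4, takes a point from camera to tool coordinates, whose origin is the TCP and whose axes are the flange's). Camera axes: x right, y up, looking along -z (the intrinsics and any distortion apply to the point x, -y, -z); pixel columns grow to the right and rows downward; lengths in mm; the calibration is good to about 2 mm. A picture is of the moment at which its call begins: read the wrist's pose just before it. There is no depth.
- robot.sign_off(): hands the job in; it is judged then, once.
Trained networks look in a picture, given as the dict that the camera call returned (one of the last four; its "shot" number tells which), for a name from the list of things; names that differ only in an ending like _2 or _b are one class to them, and where a whole thing is asked for, a point or a joint stands for the part that bears it (a point fixed in the world has none). Each returns a list of dicts, best first, with "conf" (0 to 1); they miss things now and then, are a little off and sometimes report something else, mostly with a low value. They report only what shows in the picture. A call takes as long as a camera call. They do not tell look-alikes from the thing itself.
- boxes_of(label, picture): "xyz" ([x, y, z] in mm, in world coordinates, good to about 4 mm: the middle of the surface that is visible of it).
- silhouettes(label, picture): "pixels" (384x512 bool, what is visible of it).
The state is a dict: "time": time; "q": joint angles; "qd": joint speeds; "joint_torque": joint torques, N m; "tool_pos": TCP position; "ee_rot": TCP orientation; "force": force on the tool from outside, world axes, zero at the start; "torque": the same for the moment, N m; "width": finger opening in mm; "grip_force": force on a finger pad.
Only numpy, scipy, OpenCV 4.12 (cv2) and the standard library are available. Lean on these libraries where they do the work, as an engineer would, in place of code of your own. Each camera call takes 0.05 s, during which the arm holds its last target. There are 200 camera calls.

### The job

Put the battery pack on charge: push it, without lifting it, up the little ramp of the plywood charging cradle and along the deck under the hood until its front end presses the sprung contact plate in by about 4 mm, and keep it pressed there for a good second. Push gently, never ramming the plate to the end of its travel, then let go and leave the pack standing flat on the deck, still pressing on the plate. Leave the block, tape roll and marker lying beside the cradle where they are.

Things in the scene. Friction and masses are not known exactly. Their poses are not given: they have to be found in the camera images.
- pack: black tool battery pack lying flat before the ramp, 76 wide x 116 long x 62 mm high (46 mm at its ends), 0.4 to 0.6 kg; origin at the centre of its underside, y along its length, z up. A narrow end faces the ramp; push on the other end, low (20 to 30 mm above the underside), with less than 25 N. Sliding it level takes about 1 to 6 N, up the ramp 3 to 14 N
- dock: plywood charging cradle, fixed. Origin at bench height under the ramp's top edge, mid-lane; x = push direction (up the ramp, into the hood), z up. Ramp x = -100 mm (height 0) to 0 (height 14), then level deck 14 mm high to x = 184. Lane 84 mm wide between rails whose tops are 30 mm above the bench; along the ramp they flare to a mouth 137 mm wide
- hood (a point): middle of the hood's front edge, on the deck (85 mm past the ramp's top edge). From here a plywood hood 108 mm wide covers the lane for 105 mm, underside 70 mm above the deck, top 92 mm above the bench; a black box 80 mm high stands behind it
- contact_plate (a joint): how far the sprung plate under the hood (face square to the lane, 6 to 42 mm above the deck) is pressed in, m: 0 at rest, 0.009 = solid end. Spring 1.5 N/mm plus 0.8 N friction: 4 mm takes about 7 N besides the pack's sliding friction, which later keeps it partly in. At rest its face is anywhere 121 to 147 mm past the ramp's top edge: no reading tells where, feel for it
- sawn_block: loose wooden offcut 50 x 90 x 28 mm lying to the right of the ramp (seen along the push); origin at the centre of its underside; to be left alone
- tape_roll: loose roll of tape, 99 mm across, 25 mm high, lying to the right of the hood; origin at the centre of its underside; to be left alone
- black_marker: loose black marker 136 mm long, 18 mm thick, lying to the left of the cradle; origin at the centre of its underside; to be left alone
Things that resemble listed ones, but are neither listed nor needed, are in the scene too. Of the things like the pack, leave any that is turquoise or white; of the rest the larger one is meant.

How it is judged:
By the outcome, as a careful person would: the job done as asked, in the order asked, and still so for the second after the job is handed in, with the robot touching nothing.
It also fails if it takes over 72 s, if anything falls off the work surface, if the arm or the gripper's body presses on something with over 40 N, if the wrist force passes 120 N, or if a joint passes its speed limit or range.

## Working session

There is one attempt and no reset: what is moved stays moved. The work goes in short steps, Python scripts to look and compute and a shell command to move; the robot and the scene stay as the last step left them, time stands still between calls to the robot, and variables do not carry over. Pictures are saved under pics/ and viewed, at most 10 in all, crops included, and the job is handed in when it is done.

```bash
mkdir -p pics
cat > h.py <<'E'
import numpy as np, cv2
from plant import robot, snapshot, boxes_of, silhouettes
def px2w(pic,u,v,z):
    K=np.array(pic["intrinsics"]);M=np.array(pic["world_to_cam"])
    d=np.linalg.inv(K)@[u,v,1]; d=np.array([d[0],-d[1],-d[2]])
    R=M[:3,:3];c=-R.T@M[:3,3];d=R.T@d
    return c+d*(z-c[2])/d[2]
E
python3 - <<'E'
from h import *
s=robot.sense();print(s["time"],s["tool_pos"],s["ee_rot"],s["force"],s["width"])
ims=[]
for n in("top","scene"):
    p=snapshot(n);cv2.imwrite(f"pics/{n}0.png",p["color"])
    for l in("pack","dock","hood","sawn_block","tape_roll","black_marker","contact_plate"):
        try:
            print(n,l,[(np.round(b["xyz"]).tolist(),round(b["conf"],2)) for b in boxes_of(l,p)[:3]])
            if l in("pack","dock"):
                for m in silhouettes(l,p)[:3]:
                    mk=m["pixels"].astype(np.uint8);r=cv2.minAreaRect(cv2.findNonZero(mk));print("  sil",m["conf"],mk.sum(),r)
        except Exception as e: print(l,e)
E
```

```text
0.0 [ 192.7251705  -594.00985493  230.49074777] [ 9.87722512e-01  1.56216438e-01 -1.91710947e-04 -7.92329635e-04] [-0.08684424  0.43546949  0.1814034 ] 85.71454622028554
top pack [([501.0, 229.0, 56.0], 0.91), ([363.0, 191.0, 43.0], 0.69), ([526.0, 407.0, 55.0], 0.67)]
  sil 0.89 576 ((239.94998168945312, 254.65000915527344), (19.28989028930664, 30.99031639099121), 18.434947967529297)
  sil 0.78 1352 ((149.6000213623047, 195.20001220703125), (44.15413284301758, 31.839792251586914), 70.55996704101562)
  sil 0.77 538 ((208.16238403320312, 160.32217407226562), (28.861913681030273, 19.4566650390625), 68.96248626708984)
top dock [([491.0, -72.0, 34.0], 0.79)]
  sil 0.64 5989 ((335.11468505859375, 202.7942657470703), (58.22726058959961, 133.18362426757812), 87.1375961303711)
top hood [([484.0, -64.0, 30.0], 0.86)]
top sawn_block [([365.0, 32.0, 28.0], 0.9)]
top tape_roll [([369.0, -137.0, 27.0], 0.64), ([364.0, 34.0, 28.0], 0.56)]
top black_marker [([575.0, -32.0, 18.0], 0.68)]
top contact_plate []
scene pack [([357.0, 206.0, 32.0], 0.8), ([522.0, 440.0, 53.0], 0.79), ([493.0, 256.0, 48.0], 0.63)]
  sil 0.9 2926 ((170.0853729248047, 272.2317199707031), (67.80496215820312, 49.91505432128906), 6.340191841125488)
  sil 0.72 872 ((184.15574645996094, 223.2869110107422), (37.66286849975586, 26.61750602722168), 5.19442892074585)
  sil 0.64 1021 ((302.63232421875, 237.77938842773438), (40.30216979980469, 30.18375015258789), 30.963754653930664)
scene dock [([490.0, -43.0, 19.0], 0.95)]
  sil 0.61 3423 ((285.0375671386719, 177.475341796875), (58.96743392944336, 93.58792877197266), 30.17351722717285)
scene hood [([486.0, -43.0, 15.0], 0.86)]
scene sawn_block [([360.0, 66.0, 27.0], 0.94)]
scene tape_roll [([362.0, -109.0, 18.0], 0.68)]
scene black_marker []
scene contact_plate [([489.0, -126.0, 36.0], 0.64)]
```

View pics/top0.png

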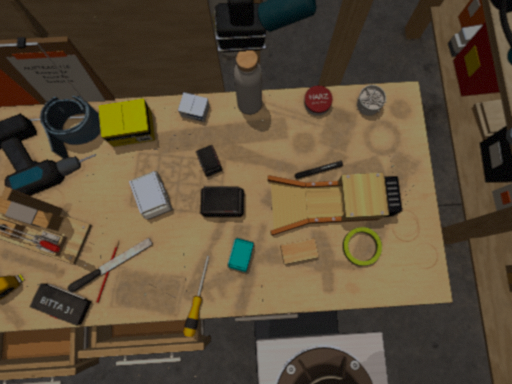

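View pics/scene0.png

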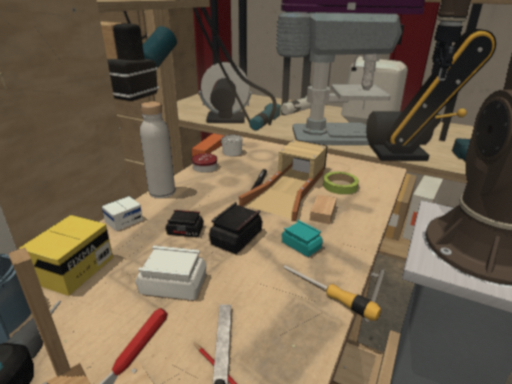

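The top view shows the larger black pack at (222,201), with the cradle mouth to its right at x≈270 and the hood at (345–388, 175–218). The turquoise and white packs and a smaller black one at (208,160) are the look-alikes. The push direction is about −y in the world frame. Next I'll measure the pack and the lane.

Run:
```python
from h import *
p=snapshot("top");g=p["color"]
c=g[140:260,180:420];cv2.imwrite("pics/crop.png",cv2.resize(c,None,fx=3.3,fy=3.3,interpolation=cv2.INTER_CUBIC))
m=(g.max(2)<60).astype(np.uint8);n,l,s,ce=cv2.connectedComponentsWithStats(m)
k=l[201,222];r=cv2.minAreaRect(cv2.findNonZero((l==k).astype(np.uint8)));print(r)
for q in cv2.boxPoints(r): print(q,np.round(px2w(p,*q,50)))
print(np.round(px2w(p,*r[0],30)))
for q,z in(((272,179),30),((272,232),30),((343,175),92),((344,220),92),((341,186),30),((342,214),30)): print(q,np.round(px2w(p,*q,z)))
```

```text
((222.5, 202.0), (30.0, 43.0), 90.0)
[201. 187.] [543. 278.  50.]
[244. 187.] [536. 167.  50.]
[244. 217.] [458. 171.  50.]
[201. 217.] [464. 281.  50.]
[504. 226.  30.]
(272, 179) [558.  92.  30.]
(272, 232) [417. 102.  30.]
(343, 175) [542. -84.  92.]
(344, 220) [428. -75.  92.]
(341, 186) [527. -89.  30.]
(342, 214) [453. -84.  30.]
```

View pics/crop.png

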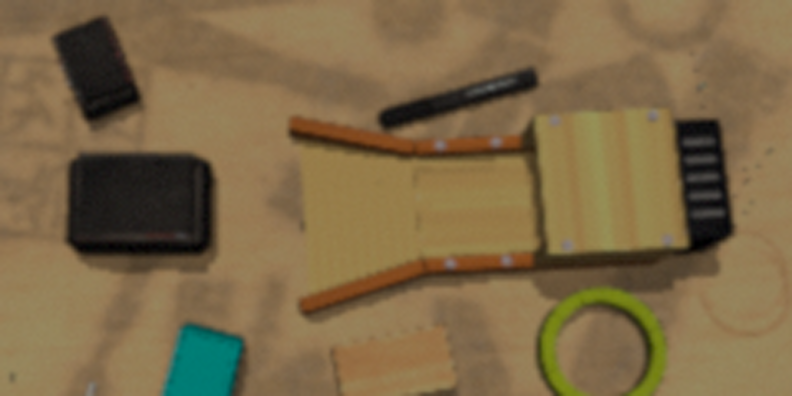

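The crop shows the pack square to the image. The ramp foot is at about crop x=303, the ramp's top edge at about 418, the hood front corners at (533,117) and (548,257), and the lane is turned about 4° in the image.

Run:
```python
from h import *
p=snapshot("top")
for n,u,v,z in(("deckL",417,157,14),("deckR",423,258,14),("railL0",415,148,30),("railR0",425,266,30),("railL1",525,142,30),("railR1",530,260,30),("hFL",533,117,92),("hFR",548,257,92),("hRL",672,108,92),("hRR",687,248,92),("mouthL",292,125,30),("mouthR",304,305,30)):
    print(n,np.round(px2w(p,180+(u-1.15)/3.3,140+(v-1.15)/3.3,z),1))
```

```text
deckL [533.4   1.7  14. ]
deckR [450.5   4.   14. ]
railL0 [537.3   4.6  30. ]
railR0 [441.7   4.9  30. ]
railL1 [536.7 -84.   30. ]
railR1 [441.2 -78.2  30. ]
hFL [541.6 -79.4  92. ]
hFR [433.8 -79.4  92. ]
hRL [ 542.  -185.9   92. ]
hRR [ 434.1 -183.5   92. ]
mouthL [562.5 101.9  30. ]
mouthR [416.9 102.2  30. ]
```

```bash
r='0.75 1 0 0 0 1 40;0.75 1 0 0 0 1 40;0.75 1 0 0 0 1 40;0.75 1 0 0 0 1 40;0.75 1 0 0 0 1 40' ; 
python3 -m jog '0.75 1 0 0 0 1 40;0.75 1 0 0 0 1 40;0.75 1 0 0 0 1 40;0.75 1 0 0 0 1 40;0.75 1 0 0 0 1 40'
python3 -m jog '0.75 1 0 0 0 1 40;0.75 1 0 0 0 1 40;0.75 1 0 0 0 1 40;0.75 1 0 0 0 1 40;0.75 1 0 0 0 1 40'
```

```text
time: 1.52
tool_pos: [268.5, -493.5, 231.4]
ee_rot: [0.945, 0.327, -0.0, 0.0]
force: [0.5, -0.5, -0.9]
width: 34.3
grip_force: 0.0
time: 1.93
tool_pos: [344.2, -392.5, 231.4]
ee_rot: [0.873, 0.487, 0.0, 0.0]
force: [0.8, 0.0, -0.2]
width: 34.4
grip_force: 0.0
```

```bash
python3 -m jog '0.75 1 0 0 0 1 40;0.75 1 0 0 0 1 40;0.75 1 0 0 0 1 40;0.75 1 0 0 0 1 40;0.75 1 0 0 0 1 40' >/dev/null
python3 -m jog '0.75 1 0 0 0 1 40;0.75 1 0 0 0 1 40;0.75 1 0 0 0 1 40;0.5 1 0 0 0 0 40;0.5 1 0 0 0 0 40' 
python3 -m jog '0 1 0 0 0 0 40;0 1 0 0 0 0 40;0 1 0 0 0 0 40;0 1 0 0 0 0 40;0 1 0 0 0 0 40' >/dev/null
python3 -m jog '0 1 0 0 0 0 40;0 1 0 0 0 0 40;0 1 0 0 0 0 40;0 1 0 0 0 0 40;0 1 0 0 0 0 40' >/dev/null
python3 -m jog '0 1 0 0 0 0 40;0 1 0 0 0 0 40;0 1 0 0 0 0 40;0 1 0 0 0 0 40;0 1 0 0 0 0 40'
```

```text
time: 2.77
tool_pos: [483.8, -192.3, 231.4]
ee_rot: [0.706, 0.708, 0.0, 0.0]
force: [0.8, -0.2, -0.6]
width: 34.0
grip_force: 0.0
time: 4.02
tool_pos: [482.3, 107.5, 231.4]
ee_rot: [0.706, 0.708, 0.0, 0.0]
force: [-0.1, 0.8, -0.8]
width: 34.1
grip_force: 0.0
```

```bash
python3 -m jog '0.1 1 0 0 0 0 40;0.1 1 0 0 0 0 40;0.1 1 0 0 0 0 40;0.1 1 0 0 0 0 40;0.1 1 0 0 0 0 40' >/dev/null
python3 -m jog '0.1 1 0 0 0 0 40;0.1 1 0 -1 0 0 40;0.1 1 -1 -1 0 0 40;0.1 1 -1 -1 0 0 40;0 1 -1 -1 0 0 40'
python3 -m jog '0 0.6 -1 0 0 0 40;0 0 -1 0 0 0 40;0 0 0 0 0 0 40'
python3 - <<'E'
from h import *
p=snapshot("wrist");cv2.imwrite("pics/w1.png",p["color"])
q=snapshot("top");g=q["color"];print(np.round(p["T_tool_cam"],2).tolist())
cv2.imwrite("pics/t1.png",np.hstack([cv2.resize(p["color"],(400,300)),cv2.resize(g[130:280,120:320],(400,300))]))
E
```

```text
time: 4.85
tool_pos: [501.0, 307.5, 171.3]
ee_rot: [0.7, 0.701, -0.098, 0.1]
force: [-0.1, 0.2, -0.6]
width: 34.5
grip_force: 0.0
time: 5.1
tool_pos: [498.0, 318.4, 127.2]
ee_rot: [0.698, 0.702, -0.101, 0.098]
force: [-0.2, -1.4, 0.1]
width: 34.4
grip_force: 0.0
[[0.0, 0.96, 0.27, 66.88], [1.0, -0.0, -0.0, -0.15], [-0.0, 0.27, -0.96, -143.02], [0.0, 0.0, 0.0, 1.0]]
```

View pics/t1.png

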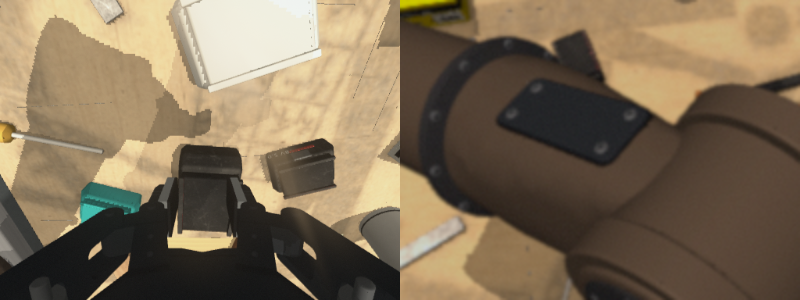

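```bash
python3 -m jog '0 0 -1 0 0 0 40;0 0 -1 0 0 0 40;0 0 -1 0 0 0 40;0 0 -1 0 0 0 40;0 0 -0.8 0 0 0 40'
python3 -m jog '0 0 -0.7 0 0 0 40;0 0 0 0 0 0 40;0 -0.3 0 0 0 0 40;0 -0.3 0 0 0 0 40;0 -0.3 0 0 0 0 40'
for i in 1 ; do python3 -m jog '0 -0.2 0 0 0 0 40;0 -0.2 0 0 0 0 40;0 0 0 0 0 0 40'; python3 -m jog '0 -0.2 0 0 0 0 40;0 -0.2 0 0 0 0 40;0 0 0 0 0 0 40'; done
```

```text
time: 5.62
tool_pos: [502.0, 317.1, 36.2]
ee_rot: [0.701, 0.7, -0.097, 0.099]
force: [-0.3, 0.5, 1.3]
width: 34.1
grip_force: 0.0
time: 6.03
tool_pos: [501.6, 299.2, 22.7]
ee_rot: [0.701, 0.7, -0.097, 0.099]
force: [-0.1, 0.4, -0.3]
width: 34.0
grip_force: 0.0
time: 6.28
tool_pos: [501.2, 291.6, 22.2]
ee_rot: [0.701, 0.7, -0.098, 0.098]
force: [-1.0, 2.6, 2.5]
width: 34.0
grip_force: 1.0
time: 6.53
tool_pos: [501.0, 283.8, 21.7]
ee_rot: [0.7, 0.7, -0.098, 0.098]
force: [-0.8, 3.7, 3.5]
width: 34.1
grip_force: 2.0
```

```bash
python3 -m jog '-0.03 -0.3 0.05 0 0 0 40;-0.03 -0.3 0.05 0 0 0 40;-0.03 -0.3 0 0 0 0 40;-0.03 -0.3 0 0 0 0 40;0 0 0 0 0 0 40'
python3 - <<'E'
from h import *
p=snapshot("wrist");q=snapshot("scene");g=q["color"]
cv2.imwrite("pics/t2.png",np.hstack([cv2.resize(p["color"],(400,300)),cv2.resize(g[150:300,160:360],(400,300),interpolation=cv2.INTER_CUBIC)]))
E
```

```text
time: 6.95
tool_pos: [498.6, 257.3, 23.3]
ee_rot: [0.701, 0.699, -0.099, 0.099]
force: [0.7, 0.1, 0.0]
width: 34.1
grip_force: 0.0
```

View pics/t2.png

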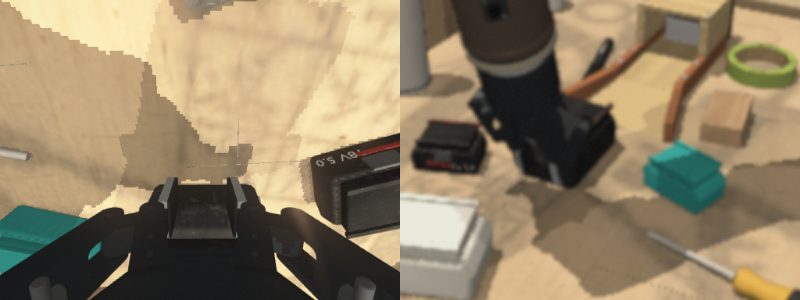

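```bash
python3 -m jog '-0.04 -0.35 0 0 0 0 40;-0.04 -0.35 0 0 0 0 40;-0.04 -0.35 0 0 0 0 40;-0.04 -0.35 0 0 0 0 40;-0.04 -0.35 0 0 0 0 40'
python3 -m jog '-0.04 -0.35 0 0 0 0 40;-0.04 -0.35 0 0 0 0 40;-0.04 -0.35 0 0 0 0 40;-0.04 -0.35 0 0 0 0 40;-0.04 -0.35 0 0 0 0 40'
python3 - <<'E'
from h import *
p=snapshot("wrist");q=snapshot("scene");g=q["color"]
cv2.imwrite("pics/t3.png",np.hstack([cv2.resize(p["color"],(400,300)),cv2.resize(g[130:280,180:380],(400,300),interpolation=cv2.INTER_CUBIC)]))
E
```

```text
time: 7.47
tool_pos: [494.4, 223.6, 23.3]
ee_rot: [0.7, 0.7, -0.098, 0.098]
force: [1.0, 2.4, -0.4]
width: 33.8
grip_force: 1.1
time: 7.88
tool_pos: [490.4, 188.8, 23.3]
ee_rot: [0.7, 0.7, -0.098, 0.098]
force: [0.4, 2.7, -1.0]
width: 33.8
grip_force: 1.3
```

View pics/t3.png

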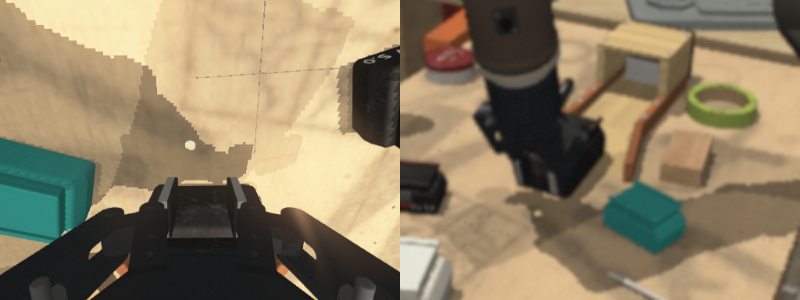

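The pack sits square behind the fingers and is entering between the flared rails at about (600,140) in the right panel. I'll continue up the ramp.

```bash
python3 -m jog '-0.01 -0.3 0 0 0 0 40;-0.01 -0.3 0 0 0 0 40;-0.01 -0.3 0 0 0 0 40;-0.01 -0.3 0 0 0 0 40;-0.01 -0.3 0 0 0 0 40'
python3 -m jog '0 -0.3 0 0 0 0 40;0 -0.3 0 0 0 0 40;0 -0.3 0 0 0 0 40;0 -0.3 0 0 0 0 40;0 -0.3 0 0 0 0 40'
```

```text
time: 8.4
tool_pos: [489.4, 158.9, 23.3]
ee_rot: [0.7, 0.7, -0.098, 0.098]
force: [-0.0, 3.4, -0.6]
width: 33.8
grip_force: 1.3
time: 8.82
tool_pos: [489.3, 129.2, 23.2]
ee_rot: [0.7, 0.7, -0.098, 0.098]
force: [-2.2, 4.9, -1.2]
width: 34.2
grip_force: 2.6
```

```bash
python3 -m jog '0 -0.3 0 0 0 0 40;0 -0.3 0.02 0 0 0 40;0 -0.3 0.04 0 0 0 40;0 -0.3 0.04 0 0 0 40;0 -0.3 0.04 0 0 0 40'
python3 -m jog '0 -0.3 0.04 0 0 0 40;0 -0.3 0.04 0 0 0 40;0 -0.3 0.04 0 0 0 40;0 -0.3 0.04 0 0 0 40;0 -0.3 0.04 0 0 0 40'
python3 - <<'E'
from h import *
p=snapshot("wrist");q=snapshot("scene");g=q["color"]
cv2.imwrite("pics/t4.png",np.hstack([cv2.resize(p["color"],(400,300)),cv2.resize(g[110:260,200:400],(400,300),interpolation=cv2.INTER_CUBIC)]))
E
```

```text
time: 9.23
tool_pos: [489.3, 100.9, 26.4]
ee_rot: [0.7, 0.701, -0.097, 0.098]
force: [-3.5, 8.7, 3.9]
width: 34.3
grip_force: 4.6
time: 9.65
tool_pos: [488.5, 72.1, 30.3]
ee_rot: [0.7, 0.701, -0.097, 0.097]
force: [-7.2, 13.0, 6.1]
width: 34.2
grip_force: 6.8
```

View pics/t4.png

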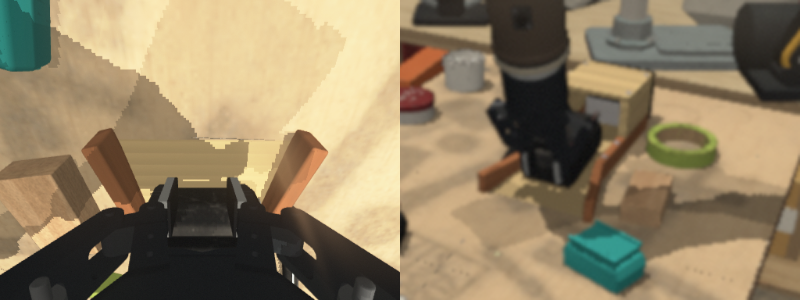

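```bash
python3 -m jog '-0.05 -0.2 0.03 0 0 0 40;-0.05 -0.2 0.03 0 0 0 40;-0.05 -0.2 0.03 0 0 0 40'
python3 -m jog '-0.03 -0.2 0.03 0 0 0 40;-0.03 -0.2 0.03 0 0 0 40;0 -0.2 0.03 0 0 0 40'
```

```text
time: 10.0
tool_pos: [487.2, 59.0, 32.5]
ee_rot: [0.7, 0.701, -0.097, 0.098]
force: [0.4, 8.5, 5.5]
width: 34.0
grip_force: 4.8
time: 10.25
tool_pos: [487.0, 48.2, 34.9]
ee_rot: [0.7, 0.701, -0.095, 0.099]
force: [-0.9, 11.6, 12.1]
width: 33.8
grip_force: 7.7
```

```bash
python3 -m jog '0 -0.1 0.1 0 0 0 40;0 -0.2 0.05 0 0 0 40;0 -0.2 0 0 0 0 40;0 -0.2 0 0 0 0 40'
python3 -m jog '0 -0.2 0 0 0 0 40;0 -0.2 0 0 0 0 40;0 0 0 0 0 0 40'
```

```text
time: 10.58
tool_pos: [486.5, 32.7, 37.6]
ee_rot: [0.7, 0.701, -0.097, 0.099]
force: [-0.4, 8.0, 10.1]
width: 34.5
grip_force: 5.6
time: 10.83
tool_pos: [486.5, 23.8, 37.6]
ee_rot: [0.7, 0.7, -0.097, 0.099]
force: [-0.4, 5.3, 7.1]
width: 34.2
grip_force: 3.7
```

```bash
python3 -m jog '0 0 0.1 0 0 0 40;0 -0.1 0.05 0 0 0 40;0 -0.1 0 0 0 0 40;0 0 0 0 0 0 40'
python3 -m jog '0 -0.1 0 0 0 0 40;0 -0.1 0 0 0 0 40;0 0 0 0 0 0 40'
```

```text
time: 11.17
tool_pos: [485.2, 18.9, 39.9]
ee_rot: [0.701, 0.7, -0.099, 0.099]
force: [-0.3, 1.8, 4.0]
width: 34.3
grip_force: 1.8
time: 11.42
tool_pos: [485.5, 15.5, 39.8]
ee_rot: [0.7, 0.7, -0.098, 0.098]
force: [0.7, 4.1, 4.5]
width: 33.9
grip_force: 2.8
```

```bash
for i in 1; do
python3 -m jog '0 -0.07 0 0 0 0 40;0 -0.07 0 0 0 0 40' | sed -n 2,4p
python3 -m jog '0 -0.07 0 0 0 0 40;0 -0.07 0 0 0 0 40' | sed -n 2,4p
python3 -m jog '0 -0.07 0 0 0 0 40;0 -0.07 0 0 0 0 40' | sed -n 2,4p;done
```

```text
tool_pos: [485.6, 13.4, 39.8]
ee_rot: [0.7, 0.7, -0.098, 0.098]
force: [-0.4, 5.7, 5.3]
tool_pos: [485.5, 10.6, 39.8]
ee_rot: [0.7, 0.7, -0.098, 0.098]
force: [-1.8, 5.5, 5.8]
tool_pos: [485.5, 7.8, 39.8]
ee_rot: [0.7, 0.7, -0.098, 0.098]
force: [-0.4, 6.0, 4.6]
```

```bash
python3 -m jog '0 -0.07 0 0 0 0 40;0 -0.07 0 0 0 0 40' | sed -n '2p;4p'
python3 -m jog '0 -0.07 0 0 0 0 40;0 -0.07 0 0 0 0 40' | sed -n '2p;4p'
```

```text
tool_pos: [485.5, 5.0, 39.8]
force: [-0.8, 6.2, 5.5]
tool_pos: [485.6, 2.2, 39.8]
force: [0.3, 5.4, 5.5]
```

```bash
python3 -m jog '0 -0.07 0 0 0 0 40;0 -0.07 0 0 0 0 40' | sed -n '2p;4p'
python3 -m jog '0 -0.05 0 0 0 0 40;0 -0.05 0 0 0 0 40' | sed -n '2p;4p'
```

```text
tool_pos: [485.5, -0.6, 39.8]
force: [0.3, 6.9, 5.6]
tool_pos: [485.5, -2.6, 39.8]
force: [-0.2, 6.2, 5.0]
```

```bash
python3 -m jog '0 -0.05 0 0 0 0 40;0 -0.05 0 0 0 0 40' | sed -n '2p;4p'
python3 -m jog '0 -0.05 0 0 0 0 40;0 -0.05 0 0 0 0 40' | sed -n '2p;4p'
```

```text
tool_pos: [485.5, -4.5, 39.8]
force: [-0.4, 7.0, 5.6]
tool_pos: [485.5, -6.5, 39.8]
force: [-0.6, 6.9, 5.9]
```

```bash
python3 -m jog '0 -0.05 0 0 0 0 40;0 -0.05 0 0 0 0 40' | sed -n '2p;4p'
```

```text
tool_pos: [485.7, -7.7, 39.8]
force: [-0.7, 8.7, 6.2]
```

```bash
python3 -m jog '0 -0.05 0 0 0 0 40;0 -0.05 0 0 0 0 40' | sed -n '2p;4p'
```

```text
tool_pos: [485.9, -9.0, 39.8]
force: [-0.9, 12.9, 6.4]
```

```bash
python3 -m jog '0 0 0 0 0 0 40' | sed -n '2p;4p'
python3 -m jog '0 0 0 0 0 0 40' | sed -n '2p;4p'
```

```text
tool_pos: [485.9, -9.1, 39.9]
force: [0.0, 10.0, 5.2]
tool_pos: [485.8, -9.2, 39.8]
force: [-0.9, 11.1, 6.0]
```

```bash
python3 -m jog '0 -0.05 0 0 0 0 40;0 -0.04 0 0 0 0 40;0 0 0 0 0 0 40' | sed -n '2p;4p'
python3 -m jog '0 0 0 0 0 0 40' | sed -n '2p;4p'
```

```text
tool_pos: [486.0, -10.2, 39.9]
force: [-1.1, 13.5, 5.7]
tool_pos: [486.0, -10.2, 39.8]
force: [-1.3, 11.3, 6.2]
```

```bash
python3 -m jog '0 -0.045 0 0 0 0 40;0 0 0 0 0 0 40' | sed -n '2p;4p'
python3 -m jog '0 0 0 0 0 0 40;0 0 0 0 0 0 40;0 0 0 0 0 0 40;0 0 0 0 0 0 40;0 0 0 0 0 0 40' | sed -n '1,4p'
python3 -m jog '0 0 0 0 0 0 40;0 0 0 0 0 0 40;0 0 0 0 0 0 40;0 0 0 0 0 0 40;0 0 0 0 0 0 40' | sed -n '1,4p'
python3 -m jog '0 0 0 0 0 0 40;0 0 0 0 0 0 40;0 0 0 0 0 0 40;0 0 0 0 0 0 40;0 0 0 0 0 0 40' | sed -n '1,4p'
```

```text
tool_pos: [486.1, -10.7, 39.9]
force: [-1.3, 12.8, 5.5]
time: 14.33
tool_pos: [486.0, -10.7, 39.8]
ee_rot: [0.7, 0.701, -0.096, 0.098]
force: [-0.2, 13.8, 6.6]
time: 14.75
tool_pos: [486.1, -10.7, 39.9]
ee_rot: [0.7, 0.701, -0.096, 0.098]
force: [-1.4, 13.6, 6.1]
time: 15.17
tool_pos: [486.1, -10.8, 39.9]
ee_rot: [0.7, 0.701, -0.096, 0.098]
force: [-1.0, 13.0, 6.1]
```

```bash
python3 -m jog '0 0.05 0 0 0 0 40;0 0.05 0 0 0 0 40;0 0.1 0 0 0 0 40;0 0.1 0 0 0 0 40;0 0.2 0 0 0 0 40' | sed -n '2p;4p'
python3 -m jog '0 0.5 0 0 0 0 40;0 1 0 0 0 0 40;0 1 0 0 0 0 40;0 1 0.5 0 0 0 40;0 1 1 0 0 0 40' | sed -n '2p;4p'
python3 -m jog '0 1 1 0 0 0 40;0 1 1 0 0 0 40;0 1 1 0 0 0 40;0 1 1 0 0 0 40;0 1 1 0 0 0 40' | sed -n '2p;4p'
python3 -m jog '0 1 0 0 0 0 40;0 1 0 0 0 0 40;0 1 0 0 0 0 40;0 0 0 0 0 0 40' | sed -n '2p;4p'
python3 - <<'E'
from h import *
p=snapshot("top");q=snapshot("scene")
cv2.imwrite("pics/t5.png",np.hstack([cv2.resize(p["color"][150:270,250:410],(400,300),interpolation=cv2.INTER_CUBIC),cv2.resize(q["color"][110:230,220:380],(400,300),interpolation=cv2.INTER_CUBIC)]))
E
```

```text
tool_pos: [484.5, -5.4, 39.4]
force: [-0.4, 0.3, -0.1]
tool_pos: [483.4, 86.5, 68.3]
force: [-0.1, 0.2, -0.2]
tool_pos: [484.5, 187.1, 170.6]
force: [0.6, -0.7, -0.1]
tool_pos: [483.9, 250.8, 169.5]
force: [-0.8, 0.2, 1.1]
```

View pics/t5.png

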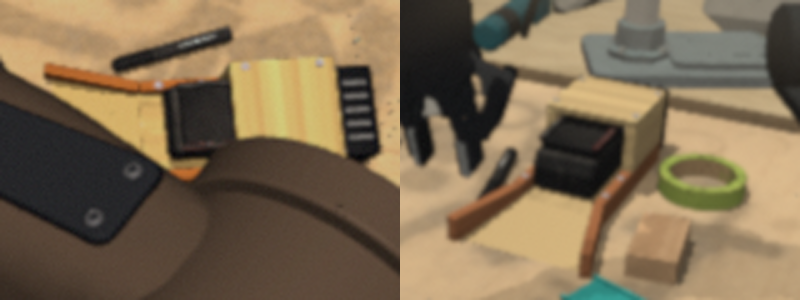

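The pack stands flat in the lane, with its rear at about (170,120) in the left panel, and it is square under the hood. The marker, tape and block haven't been disturbed, and the tool is clear.

```bash
python3 -c "
from plant import robot
print(robot.sign_off())"
```

```text
the job is handed in; nothing more can be done
None
```

I pushed the pack up the ramp and under the hood until it pressed the contact plate in by about 4 mm (estimated from push force and tool travel). I held it there for over a second, let go with the pack flat on the deck, and handed the job in; I did not measure the plate again after letting go.

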